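Load the red pattern stamps into the dyer's stamp chute

ROBOT

A 6-joint arm with a two-finger parallel gripper is mounted at the origin on the work surface. World frame = base frame: x ahead of the robot, y to its left, z up, the work surface at z = 0. Lengths are in m, angles in rad, forces in N, time in s.
With the tool pointing down it reaches from about 0.35 to 0.85 m from the base axis. Payload 8.1 kg.
Tool frame: the origin (TCP) lies at the very end of the fingers, on their centre line; the grasp point (between the pads) lies 19 mm behind it; z points along the fingers, y is the direction in which the jaws open and shut (so a half turn about z gives the same grasp; the last joint's range is limited). The gripper opens to 85 mm and grips with 20 to 120 N. Pads are 22 mm wide; open, the fingers measure 114 mm over their backs; the gripper's body (76 mm by 85 mm) begins 54 mm behind the grasp point. The pads swing forward as they close: fully open they stand 13 mm farther back than shut.
Start: joints at [-0.085, 0.13, 1.488, -0, 1.523, -0.085], TCP at [0.6, 0, 0.231] pointing down, gripper open.
Joint ranges: [-2.96, 2.96], [-0.89, 2.26], [0.02, 2.5], [-1.34, 4.48], [0, 2.73], [-2.66, 2.66]. Speed limits (rad/s): [2.39, 2.39, 2.79, 3.14, 3.14, 3.14].

INTERFACE

Orientations are given as a rotation vector (axis times angle).
In Python, from cell import arm gives the robot as it stands.
- The arm moves only by the tool step_arm, never from a script. Its argument "deltas" is a list that holds one entry, the list of rows, each a list of 5 numbers: the finger opening in mm, from 0 to 85.4, then the shift along the world's x, y, z in mm, then the turn about the world's z in rad. In form: [[[claw, tx, ty, tz, twist], ...]]. A call has 1 to 12 rows; each row shifts and turns the commanded pose from where the row before left it; what a row does not reach is not made up. A row lasts 1/8 s, in which the tool goes at most 62.5 mm and 10.7 degrees, less where a joint would pass 70% of its speed; a pose out of reach is approached as far as the arm can. A call with a gripper value outside its range is refused whole. The fingers move at their own pace and stop on an object; the grip force is fixed at half the most. Time passes only in rows, so rows that do not move let the fingers close. It gives the time, the measured TCP pose, the force and the opening at its end, in the units of the state.
- arm.get_state(): the state, without advancing time (a new reading comes with each control period).
- arm.grab_frame(name): name is "scene" or "side" or "wrist"; returns a dict with "pixels" (420x560x3 uint8, red, green, blue), "intrinsics" (3x3 intrinsics, pixels), "R" (3x3) and "t" (3): a world point X has camera coordinates R X + t. Camera axes: x right, y down, z forward; pixel columns grow to the right and rows downward; lengths in m; the calibration is good to about 2 mm. The wrist camera is an equidistant fisheye: a pixel r from the principal point sees the ray r / f radians off the axis. A picture is of the moment at which its call begins. There is no depth.
- arm.finish_job(): hands the job in, once; it reports no verdict.
The state is a dict: "t": time; "q": joint angles; "joint_velocities": joint speeds; "tau": joint torques, N m; "tool_pos": TCP position; "ee_rot": TCP orientation; "wrist_force": force on the tool from outside, world axes, zero at the start; "wrist_torque": the same for the moment, N m; "finger_gap": opening from 0.0 (shut) to 1.0 (fully open).
Only numpy, scipy, OpenCV 4.12 (cv2) and the standard library are available. Lean on these libraries where they do the work, as an engineer would, in place of code of your own. Each camera call takes 0.05 s, during which the arm holds its last target.

TASK

Load the two red-handled pattern stamps into the sloping metal stamp chute, one behind the other, so that both have slid fully down to the stop, lie flat on the bed with the grip on top, and both have their white-banded end up the slope. Leave the blue-handled stamp where it stands.

Things in the scene. Friction and masses are not known exactly. Their poses are not given: they have to be found in the camera images.
- stamp_red1: Red-handled stamp: dark wooden block 72 x 40 x 16 mm (x, y, z), 0.1 to 0.15 kg, with a central bar grip on top 44 long (x), 14 thick (y), 32 tall: 48 mm in all. A 12 mm white band crosses one end of the block. Origin: centre of the underside; z up through the grip, x along the bar to the white-banded end. Starts standing on the table, grip up, turned any way.
- stamp_red2: Other red-handled stamp: dark wooden block 72 x 40 x 16 mm (x, y, z), 0.1 to 0.15 kg, with a central bar grip on top 44 long (x), 14 thick (y), 32 tall: 48 mm in all. A 12 mm white band crosses one end of the block. Origin: centre of the underside; z up through the grip, x along the bar to the white-banded end. Starts standing on the table, grip up, turned any way.
- stamp_blue: Blue-handled hand stamp of the same shape, size and axes as the red ones; not wanted, to be left where it stands.
- chute_bed (a point): Smooth fixed metal trough, lower end of its flat bed: on the centre line at the face of the dark stop plate (27 mm high), 32 mm above the table. x: up the bed, 28 degrees above level, away from the robot; y across; z square to the bed. Bed 52 mm wide; its sides lean outwards, 14 mm high, 72 mm apart at the top. Stamps let go on it slide down by themselves and end up about 36 and 108 mm up x.
- chute_top (a point): The chute's open upper end: on the bed's centre line, 250 mm up the bed from the stop, 149 mm above the table, axes as chute_bed. Same bed and sides all the way; wooden stand below, 270 x 110 mm. Either red stamp may be the lower one.
Things that resemble listed ones, but are neither listed nor needed, are in the scene too. Leave any purple or turquoise look-alike of the stamp_red1 alone.

How it is judged:
At the end, for the whole second after the job is handed in: Both red stamps at rest on the bed, origins 25 to 125 mm up from the stop, within 15 mm of its centre line, flat within 8 degrees, in line within 15, grip on top, white-banded end up the slope; blue stamp within 30 mm of its start (x of stamp_red1 in the frame of chute_bed between 0.025 and 0.125 m and y of stamp_red1 in the frame of chute_bed between -0.015 and 0.015 m and z of stamp_red1 in the frame of chute_bed between -0.005 and 0.006 m and angle between the z axis of each of stamp_red1, stamp_red2 and the z axis of chute_bed, either way round below 0.15 rad and angle between each of stamp_red1, stamp_red2's own z axis and vertical below 0.7 rad and angle between the x axis of each of stamp_red1, stamp_red2 and the x axis of chute_bed, either way round below 0.26 rad and angle between each of stamp_red1, stamp_red2's own x axis and vertical below 1.3 rad and linear speed of each of stamp_red1, stamp_red2 below 0.02 m/s and x of stamp_red2 in the frame of chute_bed between 0.025 and 0.125 m and y of stamp_red2 in the frame of chute_bed between -0.015 and 0.015 m and z of stamp_red2 in the frame of chute_bed between -0.005 and 0.006 m and distance of stamp_blue from where it was at the start of the episode below 0.03 m); the robot touches nothing.
It fails at once if the blue-handled stamp is moved 30 mm or more from its place (distance of stamp_blue from where it was at the start of the episode above 0.03 m).
It also fails if it takes over 59 s, if anything falls off the work surface, if the arm or the gripper's body presses on something with over 40 N, if the wrist force passes 120 N, or if a joint passes its speed limit or range.

## Working session

There is one attempt and no reset: what is moved stays moved. The work goes in short steps, Python scripts to look and compute and a tool call to move; the robot and the scene stay as the last step left them, time stands still between calls to the robot, and variables do not carry over. Pictures are saved under pics/ and viewed, and the job is handed in when it is done.

Besides the shell and the picture viewer there is one more tool, called after "Emit:" by a JSON object that holds its "method" and its "body", one argument or row to a line. step_arm: Moves the arm, as the interface text tells. Its arguments: {"type":"object","properties":{"deltas":{"type":"array"}},"required":["deltas"]}

```bash
ls; mkdir -p pics
python3 - <<'E'
from cell import arm
import cv2
print(arm.get_state())
for n in ["scene","side","wrist"]:
    f=arm.grab_frame(n)
    cv2.imwrite(f"pics/{n}0.png",f["pixels"][:,:,::-1])
    print(n,f["intrinsics"],f["R"],f["t"])
E
```

```text
pics
{'t': 0.0, 'q': array([-8.53981337e-02,  1.31118078e-01,  1.48930223e+00, -3.43317033e-05,
        1.52298671e+00, -8.54044985e-02]), 'joint_velocities': array([-6.37372915e-04, -7.66031614e-05,  7.75359106e-05, -2.93199278e-03,
        9.84323651e-04, -1.00192535e-03]), 'tau': array([-1.90700346e-03, -5.69404185e+01, -5.00557995e+01, -2.19391650e-04,
        1.44415747e-02,  7.24149572e-05]), 'tool_pos': array([5.99447896e-01, 5.81699866e-05, 2.30257557e-01]), 'ee_rot': array([-2.22046651e+00, -2.22048436e+00,  1.87639633e-03]), 'wrist_force': array([0.11970142, 0.00186006, 0.3536638 ]), 'wrist_torque': array([-0.00742417, -0.00275143,  0.04124482]), 'finger_gap': 0.9971108972689097}
scene [[528.83413446   0.         285.96312106]
 [  0.         528.83413446 210.95431161]
 [  0.           0.           1.        ]] [[-0.76611617  0.64267996  0.005337  ]
 [ 0.49377771  0.59388992 -0.63519944]
 [-0.41139954 -0.48400127 -0.77232971]] [ 0.46836016 -0.13943108  1.5242105 ]
side [[454.56557897   0.         278.35873798]
 [  0.         454.56557897 210.63206317]
 [  0.           0.           1.        ]] [[-0.98528359 -0.16984386  0.01921751]
 [-0.11447831  0.57221723 -0.81207276]
 [ 0.12692899 -0.80232195 -0.58323968]] [0.5168395  0.21452787 0.90953681]
wrist [[325.1922621    0.         279.71226211]
 [  0.         325.1922621  206.7219995 ]
 [  0.           0.           1.        ]] [[ 0.99999739  0.00155236 -0.0016739 ]
 [ 0.00193462 -0.96551386  0.26034447]
 [-0.00121202 -0.26034703 -0.96551435]] [-0.59899907 -0.03505943  0.37758201]
```

View pics/scene0.png

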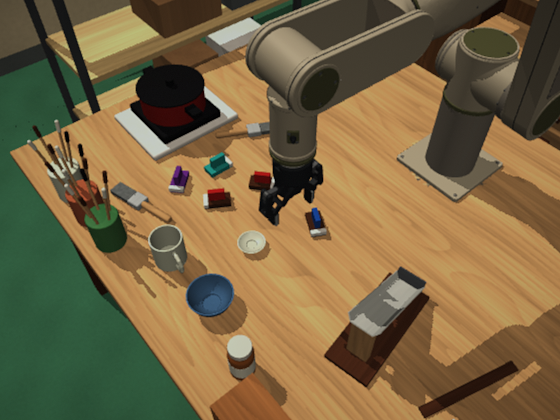

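View pics/side0.png

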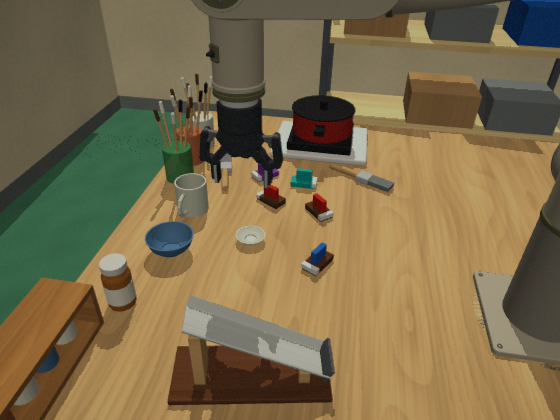

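View pics/wrist0.png

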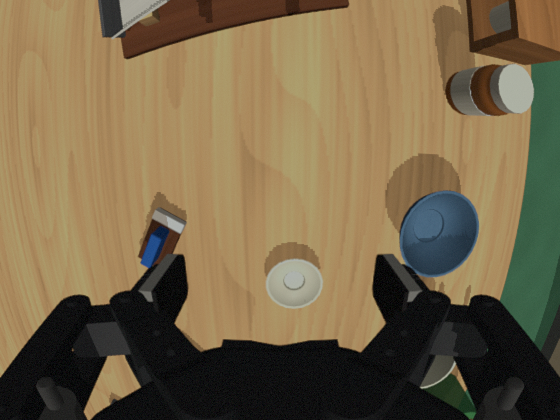

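```bash
cat > h.py <<'E'
import numpy as np,cv2
def back(f,u,v,z):
    K=f["intrinsics"];R=np.array(f["R"]);t=np.array(f["t"])
    d=R.T@np.linalg.inv(K)@np.array([u,v,1.]);c=-R.T@t
    return c+d*(z-c[2])/d[2]
def proj(f,X):
    X=np.atleast_2d(X); p=(f["R"]@X.T).T+f["t"]; p=p@f["intrinsics"].T
    return p[:,:2]/p[:,2:]
def crop(f,x0,y0,x1,y1,s,name):
    im=cv2.resize(f["pixels"][y0:y1,x0:x1,::-1],None,fx=s,fy=s,interpolation=cv2.INTER_CUBIC)
    cv2.imwrite(name,im)
E
python3 - <<'E'
from cell import arm
from h import *
f=arm.grab_frame("scene");crop(f,160,140,340,245,4.4,"pics/a.png");crop(f,310,250,450,390,4,"pics/b.png")
np.save("pics/scene.npy",f,allow_pickle=True)
f=arm.grab_frame("side");crop(f,240,155,350,285,4.5,"pics/c.png");crop(f,160,285,345,410,4.3,"pics/d.png")
np.save("pics/side.npy",f,allow_pickle=True)
E
```

```text
(no output)
```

View pics/a.png

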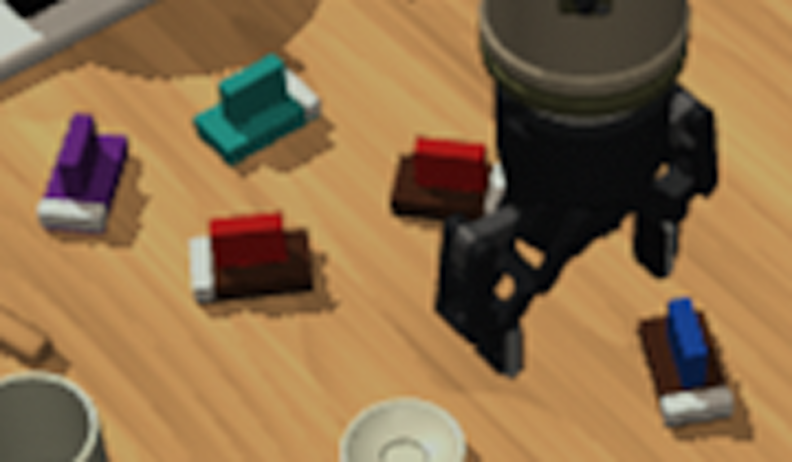

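View pics/b.png

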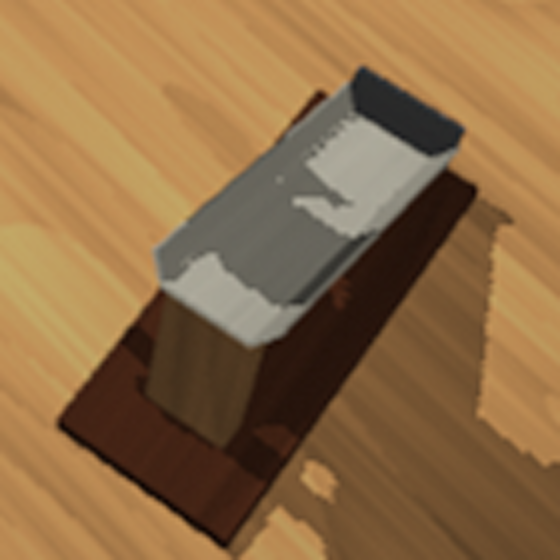

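View pics/c.png

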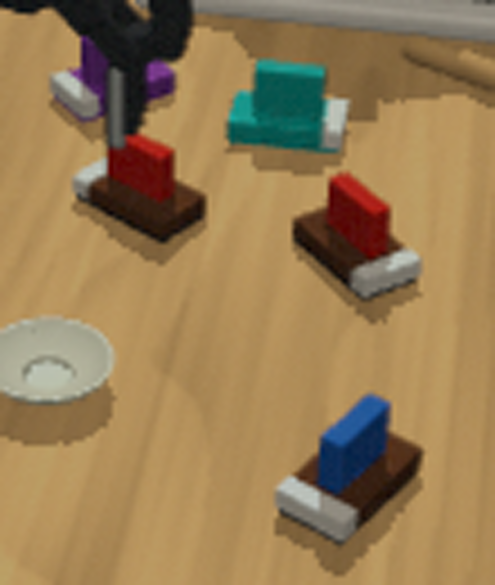

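View pics/d.png

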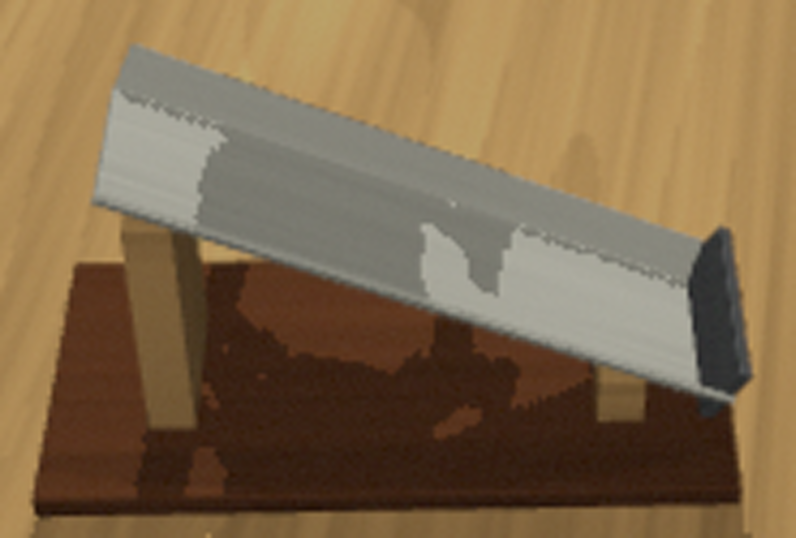

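```bash
cat > fit.py <<'E'
from h import *
from scipy.optimize import least_squares,minimize
S=np.load("pics/scene.npy",allow_pickle=True).item();D=np.load("pics/side.npy",allow_pickle=True).item()
a=np.deg2rad(28)
def chute(p,P): # P in mm in bed frame
    P=np.atleast_2d(P)/1000.
    x=P[:,0]*np.cos(a)-P[:,2]*np.sin(a); z=P[:,0]*np.sin(a)+P[:,2]*np.cos(a)+.032; y=P[:,1]
    c,s=np.cos(p[2]),np.sin(p[2])
    return np.c_[p[0]+c*x-s*y,p[1]+s*x+c*y,z]
def stamp(p,P):
    P=np.atleast_2d(P)/1000.; c,s=np.cos(p[2]),np.sin(p[2])
    return np.c_[p[0]+c*P[:,0]-s*P[:,1],p[1]+s*P[:,0]+c*P[:,1],P[:,2]]
def un(x0,y0,s,pts): return np.array([(x0+(u+.5)/s-.5,y0+(v+.5)/s-.5) for u,v in pts])
def redmask(f,col="red"):
    I=f["pixels"].astype(int);r,g,b=I[...,0],I[...,1],I[...,2]
    return ((r>90)&(g<55)&(b<55)) if col=="red" else ((b>90)&(r<60))
if __name__=="__main__":
    # chute
    bs=un(310,250,4,[(155,250),(362,67),(464,130),(165,285)])
    bd=un(160,285,4.3,[(137,45),(118,93),(95,204)])
    Ms=[(250,-36,14),(0,-36,27),(0,36,27),(250,-26,0)]
    Md=[(250,-36,14),(250,-26,0),(250,36,14)]
    fun=lambda p:np.r_[(proj(S,chute(p,Ms))-bs).ravel(),(proj(D,chute(p,Md))-bd).ravel()]
    r=least_squares(fun,[0.45,0.35,0.],loss="soft_l1")
    print("chute",r.x,np.round(fun(r.x).reshape(-1,2),1))
    np.save("chute.npy",r.x)
    for n,f in (("S",S),("D",D)):
        n_,l,st,c=cv2.connectedComponentsWithStats(redmask(f).astype(np.uint8))
        for i in range(1,n_):
            if st[i,4]>25: print(n,st[i],c[i],back(f,*c[i],.034))
E
python3 fit.py
```

```text
chute [0.41512102 0.20793305 0.2038855 ] [[ 0.9  0.2]
 [-0.7 -0.1]
 [ 1.3  0.7]
 [ 0.1 -0.3]
 [-1.   0.2]
 [-0.8 -0.8]
 [ 2.7 -0.6]]
S [254 172  16   5  56] [261.875 173.75 ] [ 0.46029422 -0.28278861  0.034     ]
S [ 77 186  14  15  58] [ 84.81034483 193.25862069] [ 0.86400803 -0.52593551  0.034     ]
S [208 189  17   5  63] [215.53968254 190.9047619 ] [ 0.59381744 -0.31225531  0.034     ]
D [187 135  13  30 155] [194.36774194 149.20645161] [ 0.86773582 -0.48014364  0.034     ]
D [264 185  14  14 125] [270.592 191.056] [ 0.59744022 -0.29777807  0.034     ]
D [313 194  14  18  91] [320.71428571 201.59340659] [ 0.4620592  -0.27483168  0.034     ]
D [114 273  14  11  30] [121.03333333 278.13333333] [0.83772362 0.08228963 0.034     ]
D [220 351  29  11  90] [233.06666667 355.        ] [0.56627429 0.22164001 0.034     ]
```

```bash
cat > fit2.py <<'E'
from fit import *
def mask(f,ini):
    I=f["pixels"].astype(int);r,g,b=I[...,0],I[...,1],I[...,2]
    m=(r>75)&(r>3.2*g)&(r>3.2*b)
    c=proj(f,[ini[0],ini[1],.034])[0].astype(int); w=np.zeros_like(m);w[c[1]-18:c[1]+18,c[0]-18:c[0]+18]=1
    return m&w
G=[(x,y,z) for x in(-22,22) for y in(-7,7) for z in(16,48)]
B=[(x,y,z) for x in(-36,36) for y in(-20,20) for z in(0,16)]
k=8
def render(f,p,o,w=44):
    q=(proj(f,stamp(p,G))-o+.5)*k
    m=np.zeros((w*k,w*k),np.uint8);cv2.fillConvexPoly(m,cv2.convexHull(q.astype(np.float32)).astype(np.int32),255)
    return cv2.resize(m,(w,w),interpolation=cv2.INTER_AREA)/255.
if __name__=="__main__":
    for nm,ini in (("A",(.596,-.305)),("B",(.461,-.279))):
        ms=[(f,mask(f,ini)) for f in(S,D)]
        data=[]
        for f,m in ms:
            o=proj(f,[ini[0],ini[1],.034])[0].astype(int)-22
            data.append((f,o,m[o[1]:o[1]+44,o[0]:o[0]+44].astype(float))); print(m.sum())
        cost=lambda p:sum(((render(f,p,o)-m)**2).sum() for f,o,m in data)
        best=min((minimize(cost,[ini[0],ini[1],y],method="Nelder-Mead",options=dict(initial_simplex=[[ini[0],ini[1],y],[ini[0]+.01,ini[1],y],[ini[0],ini[1]+.01,y],[ini[0],ini[1],y+.3]])) for y in np.arange(0,np.pi,.4)),key=lambda r:r.fun)
        print(nm,best.x,np.degrees(best.x[2]),best.fun)
        np.save(nm+".npy",best.x)
    for f,n,bx,s in ((S,"S",(160,140,340,245),4.4),(D,"D",(240,155,350,285),4.5)):
        x0,y0,x1,y1=bx
        im=cv2.resize(f["pixels"][y0:y1,x0:x1,::-1],None,fx=s,fy=s)
        for nm in "AB":
            p=np.load(nm+".npy")
            for V,c in((G,(0,255,0)),(B,(255,255,0))):
                q=(proj(f,stamp(p,V))-[x0,y0]+.5)*s
                for i in range(8):
                    for j in(1,2,4):
                        if not i&j: cv2.line(im,tuple(q[i].astype(int)),tuple(q[i|j].astype(int)),c,1)
        cv2.imwrite(f"pics/fit{n}.png",im)
    p=np.load("chute.npy")
    C=[(x,y,z) for x in(0,250) for y,z in((-36,14),(-26,0),(26,0),(36,14))]
    E=[(0,1),(1,2),(2,3),(4,5),(5,6),(6,7),(0,4),(1,5),(2,6),(3,7)]
    ims=[]
    for f,x0,y0,x1,y1,s in((S,310,250,450,390,2.8),(D,160,285,345,410,2.8)):
        im=cv2.resize(f["pixels"][y0:y1,x0:x1,::-1],None,fx=s,fy=s)
        q=(proj(f,chute(p,C))-[x0,y0]+.5)*s
        for i,j in E: cv2.line(im,tuple(q[i].astype(int)),tuple(q[j].astype(int)),(0,0,255),1)
        ims.append(cv2.copyMakeBorder(im,0,400-im.shape[0],0,0,0))
    cv2.imwrite("pics/fitC.png",np.hstack(ims)[:,:]); print(np.hstack(ims).shape)
E
python3 fit2.py
```

```text
67
147
A [ 0.59799167 -0.30312362 -0.69383187] -39.753637560154104 174.18689734717418
61
165
B [ 0.46597607 -0.2727744   2.16481547] 124.03478996320962 151.25331795463285
(400, 910, 3)
```

Run:
```python
from fit import *
I=S["pixels"]
for v in range(186,208,1): print(v,[tuple(int(c) for c in I[v,u]) for u in (212,216,220)])
I=D["pixels"]
for v in range(184,206,2): print(v,[tuple(int(c) for c in I[v,u]) for u in (268,272)])
```

```text
186 [(195, 150, 91), (193, 146, 88), (188, 139, 84)]
187 [(193, 145, 88), (196, 156, 94), (188, 143, 86)]
188 [(186, 137, 83), (186, 125, 76), (180, 94, 57)]
189 [(175, 84, 51), (171, 54, 36), (170, 19, 19)]
190 [(170, 19, 19), (169, 21, 21), (170, 25, 23)]
191 [(171, 25, 23), (174, 26, 23), (160, 24, 22)]
192 [(153, 24, 22), (130, 20, 17), (112, 18, 15)]
193 [(102, 16, 13), (70, 9, 7), (68, 9, 7)]
194 [(70, 10, 8), (72, 11, 8), (73, 10, 8)]
195 [(73, 10, 8), (72, 9, 7), (74, 10, 9)]
196 [(73, 10, 8), (73, 10, 7), (73, 9, 8)]
197 [(72, 9, 7), (73, 10, 9), (73, 10, 9)]
198 [(72, 9, 7), (73, 10, 9), (75, 9, 9)]
199 [(74, 10, 10), (77, 11, 8), (58, 10, 8)]
200 [(53, 12, 9), (58, 15, 10), (39, 17, 10)]
201 [(34, 17, 11), (36, 20, 12), (38, 20, 12)]
202 [(37, 19, 11), (38, 21, 12), (38, 20, 12)]
203 [(48, 26, 15), (39, 21, 13), (37, 20, 11)]
204 [(43, 23, 13), (31, 17, 10), (30, 16, 9)]
205 [(29, 16, 10), (26, 14, 8), (25, 13, 7)]
206 [(25, 13, 6), (19, 10, 5), (10, 4, 4)]
207 [(9, 5, 4), (41, 31, 20), (82, 58, 34)]
184 [(23, 26, 25), (187, 151, 95)]
186 [(137, 33, 27), (172, 41, 26)]
188 [(97, 15, 12), (153, 29, 20)]
190 [(97, 19, 15), (95, 9, 4)]
192 [(96, 15, 12), (94, 8, 5)]
194 [(95, 16, 3), (95, 10, 9)]
196 [(64, 25, 15), (96, 15, 9)]
198 [(53, 29, 15), (73, 26, 17)]
200 [(52, 31, 18), (54, 32, 19)]
202 [(40, 22, 11), (55, 31, 16)]
204 [(20, 16, 13), (39, 24, 13)]
```

View pics/fitC.png

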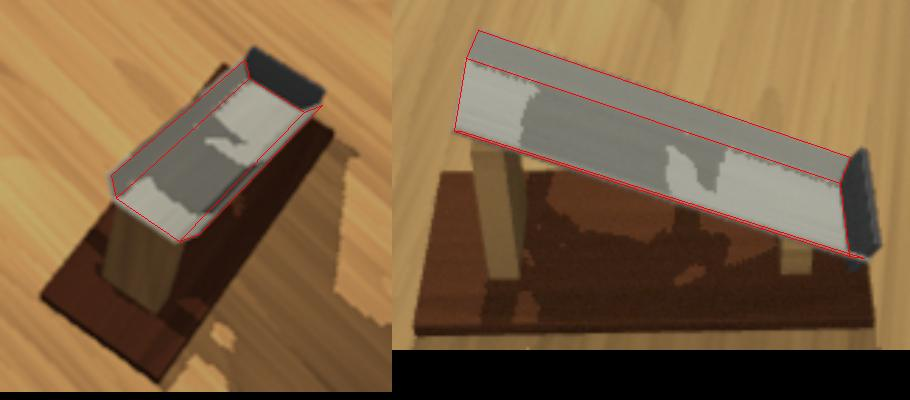

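View pics/fitS.png

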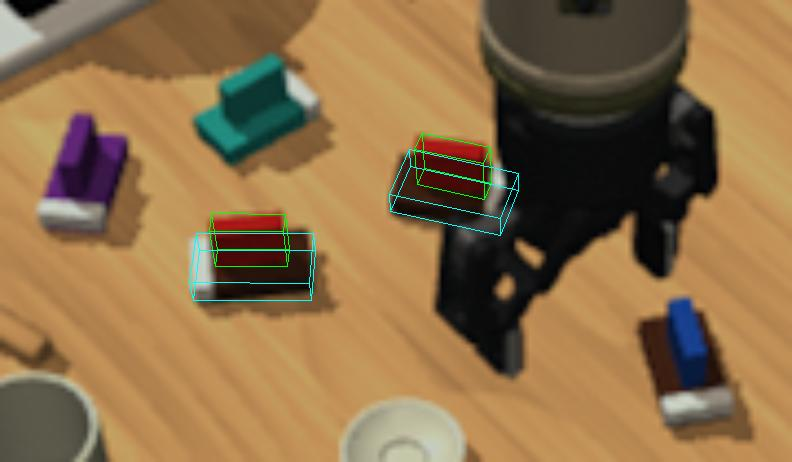

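```bash
sed -i 's/m=(r>75)&(r>3.2\*g)&(r>3.2\*b)/m=(r>58)\&(r>3*g)\&(r>3*b)/' fit2.py
sed -i 's/,2.8),(D,160,285,345,410,2.8)/,5),(D,160,285,345,410,4)/; s/400-im.shape\[0\]/700-im.shape[0]/; s/np.hstack(ims)\[:,:\]/ims[1][:600]/' fit2.py
sed -i 's/cv2.imwrite("pics\/fitC.png"/cv2.imwrite("pics\/fitC0.png",ims[0][:600]);cv2.imwrite("pics\/fitC.png"/' fit2.py
python3 fit2.py
```

```text
169
150
A [ 0.59867558 -0.3030474   2.44668581] 140.18477065024024 73.6247750865052
163
169
B [ 0.46706231 -0.27491577  2.19519779] 125.77556832858325 50.36658208381392
(700, 1440, 3)
```

View pics/fitS.png

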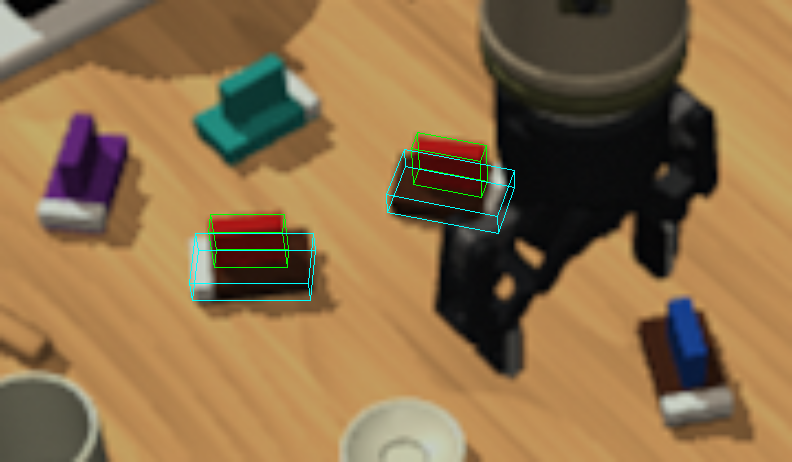

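View pics/fitD.png

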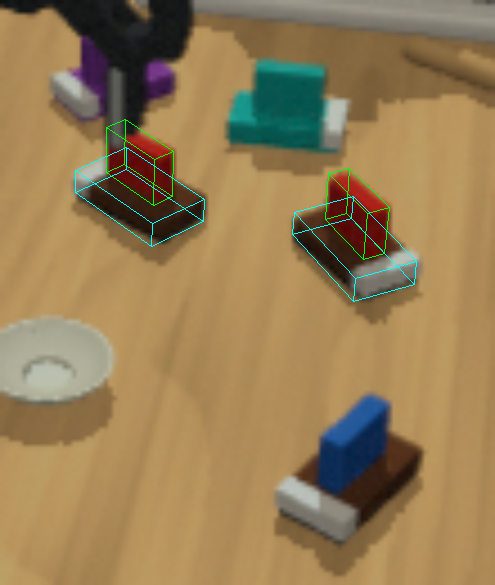

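View pics/fitC0.png

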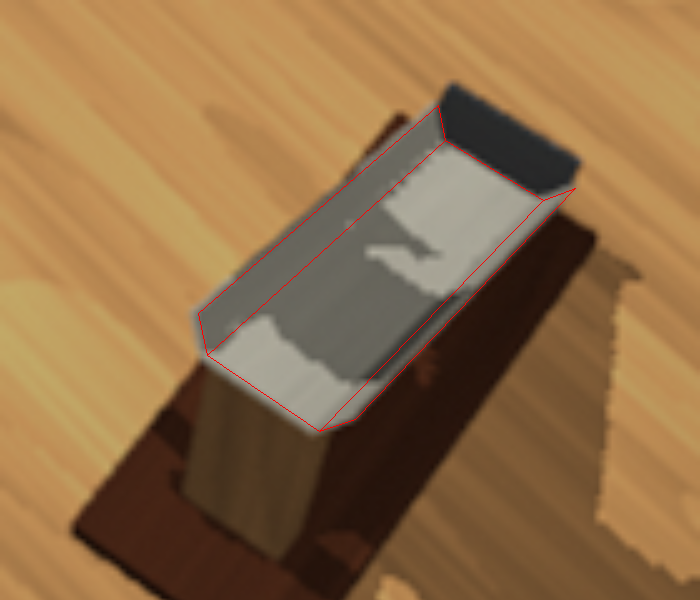

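View pics/fitC.png

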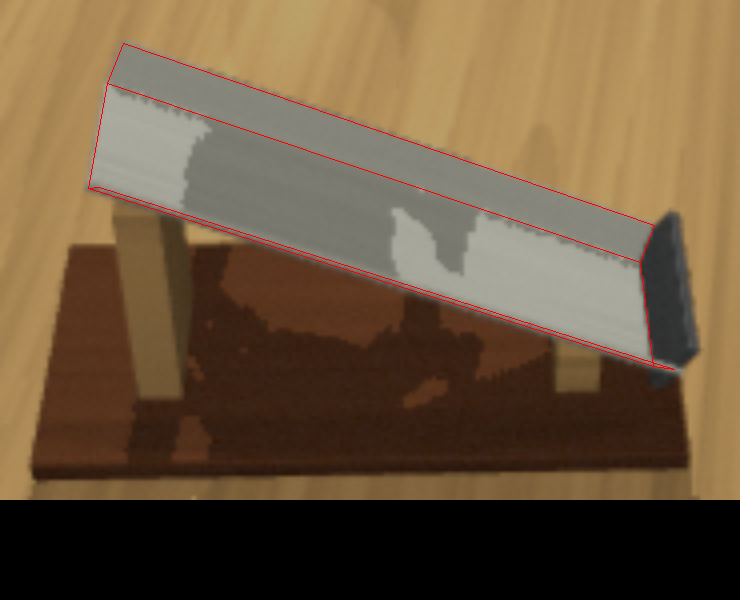

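Emit:
{"method": "step_arm", "body": {
  "deltas": [
    [[60,-20,-45,0,0],[60,-20,-45,0,0],[60,-15,-45,0,0],[60,-15,-45,0,0],[60,0,0,0,0]]
  ]
}}

```text
t: 0.88
tool_pos: [0.5289, -0.1829, 0.2312]
ee_rot: [2.226, 2.217, -0.001]
wrist_force: [-0.2, 1.0, -0.5]
finger_gap: 0.7
```

Run:
```python
from cell import arm
from h import *
for n in ["scene","side","wrist"]:
    f=arm.grab_frame(n); np.save(f"pics/{n}1.npy",f,allow_pickle=True)
    cv2.imwrite(f"pics/{n}1.png",f["pixels"][:,:,::-1])
print(f["R"],f["t"])
```

```text
[[ 9.99999990e-01  1.39593458e-04  6.45879765e-08]
 [ 1.34775190e-04 -9.65603864e-01  2.60017613e-01]
 [ 3.63591241e-05 -2.60017610e-01 -9.65603874e-01]] [-0.52974184 -0.20813399  0.33084078]
```

View pics/wrist1.png

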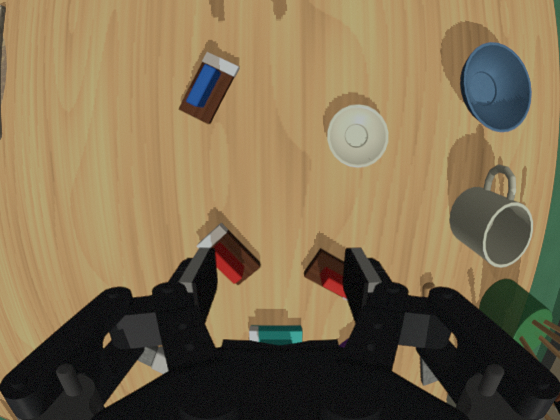

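Emit:
{"method": "step_arm", "body": {
  "deltas": [
    [[60,0,45,0,0],[60,0,45,0,0],[60,0,0,0,0]]
  ]
}}

```text
t: 1.4
tool_pos: [0.5303, -0.0859, 0.2314]
ee_rot: [-2.215, -2.227, -0.001]
wrist_force: [-0.5, 0.1, 0.4]
finger_gap: 0.707
```

Run:
```python
from cell import arm
from h import *
for n in ["scene","side","wrist"]:
    f=arm.grab_frame(n); np.save(f"pics/{n}2.npy",f,allow_pickle=True)
    cv2.imwrite(f"pics/{n}2.png",f["pixels"][:,:,::-1])
crop(f,160,130,400,300,3.3,"pics/w2c.png")
```

```text
(no output)
```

View pics/w2c.png

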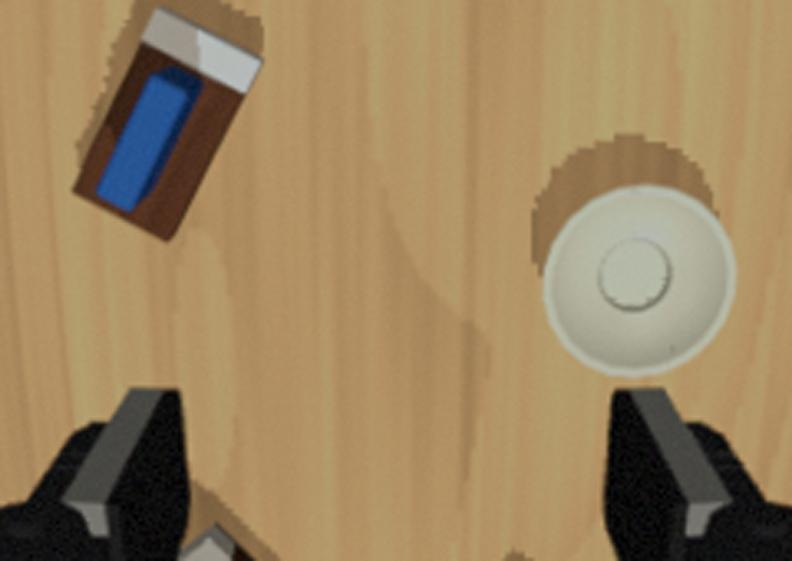

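View pics/scene2.png

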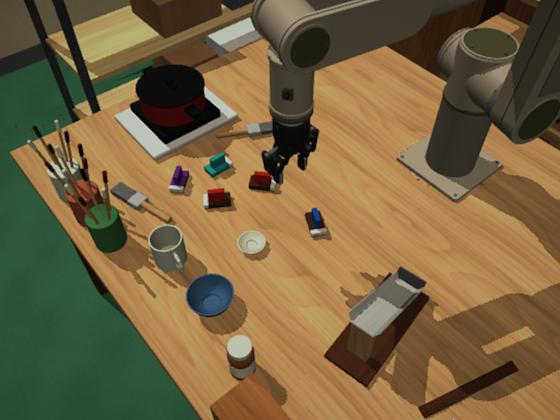

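Emit:
{"method": "step_arm", "body": {
  "deltas": [
    [[60,0,-50,0,0],[60,0,-50,0,0],[60,0,-50,0,0],[60,0,-20,0,0],[60,0,0,0,0]]
  ]
}}

```text
t: 2.17
tool_pos: [0.5296, -0.2615, 0.2309]
ee_rot: [-2.224, -2.218, 0.0]
wrist_force: [-0.8, -0.6, -0.4]
finger_gap: 0.703
```

Run:
```python
from cell import arm
from h import *
print(arm.get_state()["tool_pos"])
for n in ["scene","side","wrist"]:
    f=arm.grab_frame(n); np.save(f"pics/{n}2.npy",f,allow_pickle=True)
    cv2.imwrite(f"pics/{n}2.png",f["pixels"][:,:,::-1])
crop(f,160,90,400,270,3.3,"pics/w2c.png")
```

```text
[ 0.52955078 -0.26152637  0.23089212]
```

View pics/w2c.png

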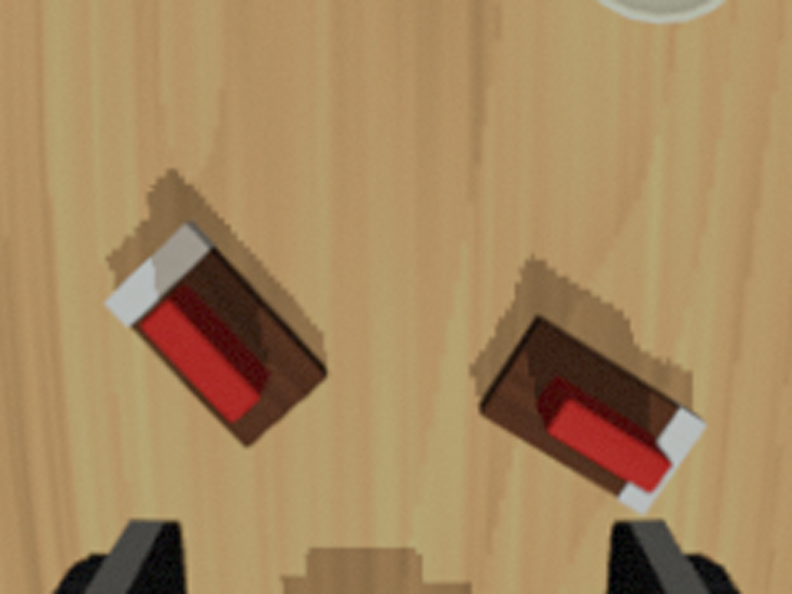

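View pics/side2.png

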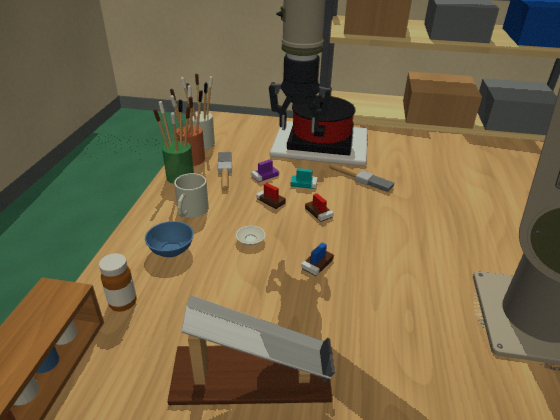

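```bash
cat > wr.py <<'E'
from fit import *
def wback(f,uv,z):
    q=cv2.fisheye.undistortPoints(np.array(uv,float).reshape(-1,1,2),f["intrinsics"],np.zeros(4)).reshape(-1,2)
    R=np.array(f["R"]);c=-R.T@f["t"]
    d=np.c_[q,np.ones(len(q))]@R
    return c+d*((z-c[2])/d[:,2])[:,None]
def wproj(f,X):
    rv=cv2.Rodrigues(np.array(f["R"]))[0]
    return cv2.fisheye.projectPoints(np.array(X,float).reshape(-1,1,3),rv,np.array(f["t"]).reshape(3,1),f["intrinsics"],np.zeros(4))[0].reshape(-1,2)
E
python3 - <<'E'
from wr import *
f=np.load("pics/wrist2.npy",allow_pickle=True).item()
M=[(36,-20,16),(36,20,16),(-36,-20,16),(-36,20,16)]
# order: white right? 
for nm,c in (("B",[(190,222),(107,302),(326,372),(247,445)]),("A",[(643,513),(705,424),(481,409),(540,317)])):
    uv=un(160,90,3.3,c); W=wback(f,uv,.016); print(nm,W[:,:2].round(4),np.linalg.norm(W[0]-W[1]),np.linalg.norm(W[0]-W[2]))
    w=(W[0]+W[1]-W[2]-W[3])[:2]
    r=least_squares(lambda p:(wproj(f,stamp(p,M))-uv).ravel(),[*W.mean(0)[:2],np.arctan2(w[1],w[0])])
    print(r.x,np.degrees(r.x[2]),np.abs(r.fun).max()); np.save(nm+".npy",r.x)
    im=None
p=np.load("chute.npy");print("chute",p,np.degrees(p[2]))
S=np.load("pics/scene2.npy",allow_pickle=True).item();D=np.load("pics/side2.npy",allow_pickle=True).item()
from fit2 import G,B
for f,n,bx,s in ((S,"S",(160,140,340,245),4.4),(D,"D",(240,155,350,285),4.5)):
        x0,y0,x1,y1=bx
        im=cv2.resize(f["pixels"][y0:y1,x0:x1,::-1],None,fx=s,fy=s)
        for nm in "AB":
            p=np.load(nm+".npy")
            for V,c in((G,(0,255,0)),(B,(255,255,0))):
                q=(proj(f,stamp(p,V))-[x0,y0]+.5)*s
                for i in range(8):
                    for j in(1,2,4):
                        if not i&j: cv2.line(im,tuple(q[i].astype(int)),tuple(q[i|j].astype(int)),c,1)
        cv2.imwrite(f"pics/fit{n}2.png",im)
E
```

```text
B [[ 0.4601 -0.233 ]
 [ 0.4295 -0.2602]
 [ 0.5057 -0.2853]
 [ 0.4772 -0.3119]] 0.04096931226419548 0.06938968497229524
[ 0.46811462 -0.27262665  2.30342485] 131.976522211609 1.2318175391753243
A [[ 0.6199 -0.3381]
 [ 0.6405 -0.3042]
 [ 0.5593 -0.2985]
 [ 0.5789 -0.2658]] 0.03966768040169626 0.07235457210067942
[ 0.59964781 -0.30163202 -0.56212143] -32.20718557380764 0.8202236237490297
chute [0.41512102 0.20793305 0.2038855 ] 11.681778917827675
```

View pics/fitS2.png

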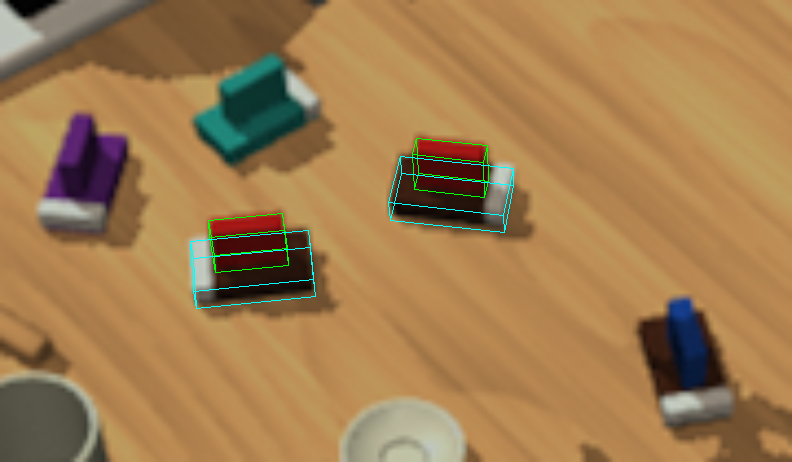

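View pics/fitD2.png

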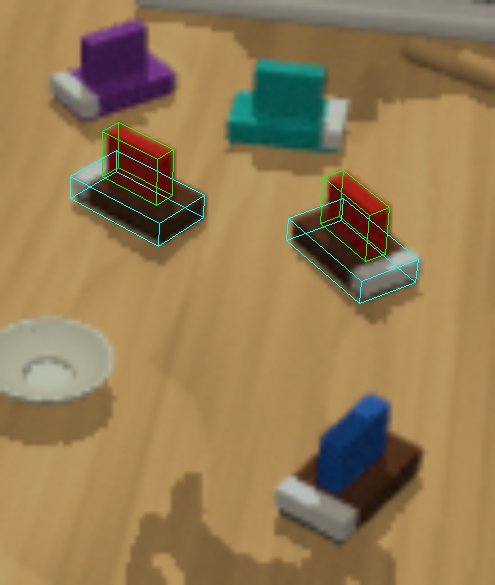

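Emit:
{"method": "step_arm", "body": {
  "deltas": [
    [[50,-15.5,-2.5,-35,0.183],[50,-15.5,-2.5,-35,0.183],[50,-15.5,-2.5,-35,0.183],[50,-16,-3,-35,0.183],[50,0,0,0,0],[50,0,0,0,0]]
  ]
}}

```text
t: 3.08
tool_pos: [0.469, -0.2703, 0.0931]
ee_rot: [1.283, 2.865, -0.0]
wrist_force: [0.4, 0.3, -0.1]
finger_gap: 0.583
```

Run:
```python
from cell import arm
from h import *
s=arm.get_state();print(s["tool_pos"],s["ee_rot"],s["q"])
print(cv2.Rodrigues(s["ee_rot"])[0])
f=arm.grab_frame("wrist");cv2.imwrite("pics/w3.png",f["pixels"][:,:,::-1])
```

```text
[ 0.46895226 -0.27027301  0.09305189] [ 1.28340739e+00  2.86507488e+00 -1.57503971e-04] [-6.17795899e-01  8.15987874e-02  1.80045259e+00  3.48333844e-04
  1.25736447e+00 -1.34640528e+00]
[[-6.65750854e-01  7.46171518e-01  1.96639591e-03]
 [ 7.46171297e-01  6.65753268e-01 -9.90792466e-04]
 [-2.04843562e-03  8.07647253e-04 -9.99997576e-01]]
```

View pics/w3.png

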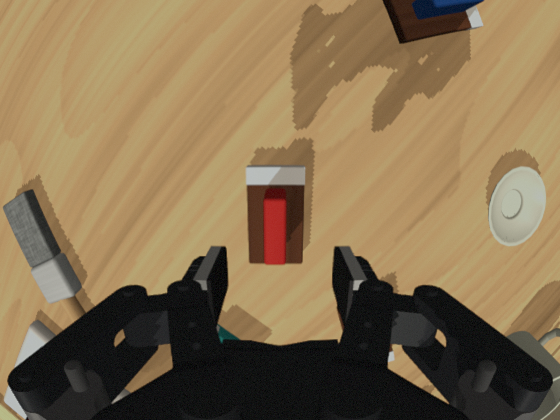

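Emit:
{"method": "step_arm", "body": {
  "deltas": [
    [[50,-1,-1,-35,0],[50,-1,-1,-32,0],[50,0,0,0,0],[5,0,0,0,0],[5,0,0,0,0],[5,0,0,0,0],[5,0,0,0,0],[5,0,0,0,0]]
  ]
}}

```text
t: 4.12
tool_pos: [0.4674, -0.2735, 0.0268]
ee_rot: [1.278, 2.865, -0.001]
wrist_force: [0.4, 0.7, 6.8]
finger_gap: 0.151
```

Run:
```python
from cell import arm
from h import *
f=arm.grab_frame("wrist");cv2.imwrite("pics/w4.png",f["pixels"][:,:,::-1])
```

```text
(no output)
```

View pics/w4.png

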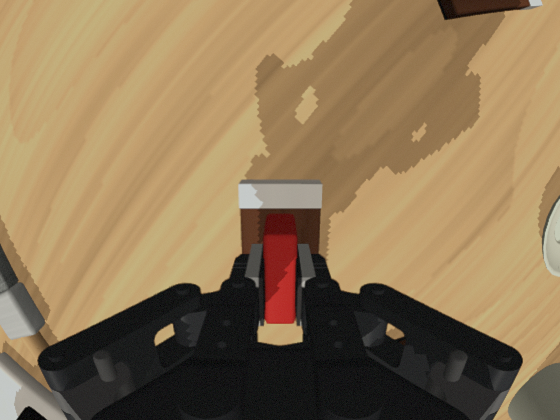

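Emit:
{"method": "step_arm", "body": {
  "deltas": [
    [[5,0,0,40,0],[5,0,0,55,0],[5,0,0,55,0],[5,0,0,54,-0.1],[5,0,0,0,0]]
  ]
}}

```text
t: 4.8
tool_pos: [0.4682, -0.2744, 0.2354]
ee_rot: [1.418, 2.791, -0.003]
wrist_force: [1.3, 0.6, -1.6]
finger_gap: 0.147
```

Emit:
{"method": "step_arm", "body": {
  "deltas": [
    [[5,6.5,42,0,-0.167],[5,6.5,42,0,-0.167],[5,6.5,42,0,-0.167],[5,6.5,42,0,-0.167],[5,6.5,42,0,-0.167],[5,6.5,42,0,-0.167],[5,6.5,42,0,-0.167],[5,6.5,42,0,-0.167],[5,6.5,42,0,-0.167],[5,6.5,42,0,-0.167],[5,6.5,42,0,-0.167],[5,6,44,0,-0.162]]
  ]
}}

```text
t: 6.3
tool_pos: [0.5426, 0.2347, 0.2272]
ee_rot: [3.126, 0.312, -0.002]
wrist_force: [0.1, 0.1, -1.3]
finger_gap: 0.151
```

Emit:
{"method": "step_arm", "body": {
  "deltas": [
    [[5,0,0,0,0],[5,0,0,0,0],[5,0,0,0,0]]
  ]
}}

```text
t: 6.68
tool_pos: [0.5429, 0.2325, 0.2279]
ee_rot: [3.125, 0.319, -0.001]
wrist_force: [-0.1, 0.2, -1.0]
finger_gap: 0.152
```

```bash
cat > look.py <<'E'
import sys
from cell import arm
from h import *
k=sys.argv[1]
s=arm.get_state();R=cv2.Rodrigues(s["ee_rot"])[0]
print(s["t"],s["tool_pos"],"jaw yaw",np.arctan2(R[1,1],R[0,1]),s["wrist_force"],s["finger_gap"],s["q"])
fs={n:arm.grab_frame(n) for n in("scene","side","wrist")}
for n,f in fs.items(): np.save(f"pics/{n}{k}.npy",f,allow_pickle=True)
a=cv2.resize(fs["scene"]["pixels"][200:390,290:470,::-1],(390,400),interpolation=3)
b=cv2.resize(fs["side"]["pixels"][220:410,150:345,::-1],(410,400),interpolation=3)
cv2.imwrite(f"pics/{k}.png",np.hstack([a,b]));cv2.imwrite(f"pics/{k}w.png",fs["wrist"]["pixels"][:,:,::-1])
E
python3 look.py p1
```

```text
6.675 [0.54287186 0.23246305 0.22791701] jaw yaw -1.3670251842933345 [-0.07966945  0.15153219 -0.99650252] 0.1515477005052044 [ 3.17945659e-01  1.07184059e-01  1.51940700e+00 -2.70226105e-04
  1.51570071e+00  1.68498593e+00]
```

View pics/p1.png

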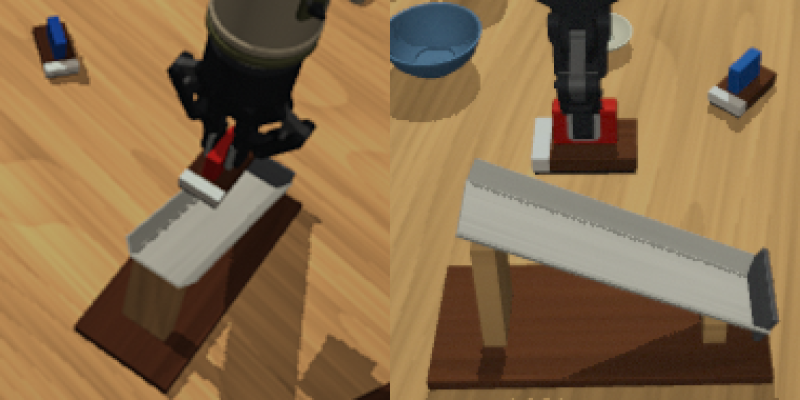

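View pics/p1w.png

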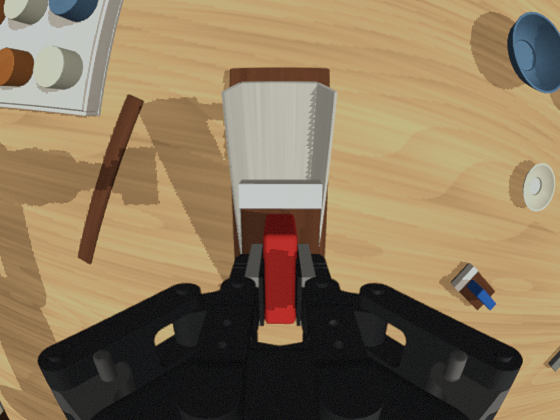

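Run:
```python
from wr import *
f=np.load("pics/wristp1.npy",allow_pickle=True).item()
crop(f,210,60,350,220,4,"pics/w5.png")
p=np.load("chute.npy")
C=[(x,y,z) for x in(250,120) for y,z in((-36,14),(-26,0),(26,0),(36,14))]
print(wproj(f,chute(p,C)).round(1))
print((wproj(f,chute(p,C))-[210,60]).round(1)*4)
```

```text
[[332.6  93.5]
 [315.   85. ]
 [237.6  85.1]
 [219.8  93.7]
 [317.7 232.5]
 [305.6 221.2]
 [248.7 221.1]
 [236.4 232.4]]
[[490.4 134. ]
 [420.  100. ]
 [110.4 100.4]
 [ 39.2 134.8]
 [430.8 690. ]
 [382.4 644.8]
 [154.8 644.4]
 [105.6 689.6]]
```

View pics/w5.png

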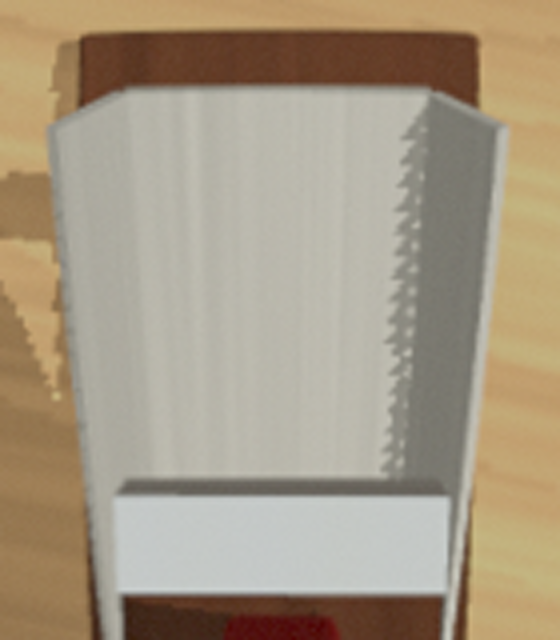

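Emit:
{"method": "step_arm", "body": {
  "deltas": [
    [[5,0,0,-40,0],[5,0,0,-34,0],[5,0,0,0,0],[5,0,0,-2,0],[5,0,0,0,0]]
  ]
}}

```text
t: 7.45
tool_pos: [0.5442, 0.2338, 0.1544]
ee_rot: [-3.125, -0.319, -0.005]
wrist_force: [0.2, 0.1, -2.5]
finger_gap: 0.146
```

```bash
python3 look.py p2
```

```text
7.45 [0.54423721 0.23377288 0.15444916] jaw yaw -1.3671093353015282 [ 0.24608923  0.06036339 -2.49142373] 0.14638924458612587 [ 3.19185275e-01  1.54188930e-01  1.60391562e+00 -3.50099314e-05
  1.38028280e+00  1.68630172e+00]
```

View pics/p2.png

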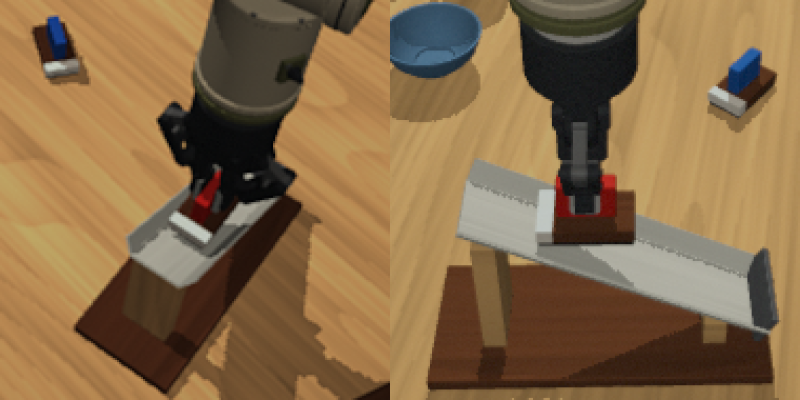

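Near the bed. Feeling down in small steps.

Emit:
{"method": "step_arm", "body": {
  "deltas": [
    [[5,0,0,-3,0],[5,0,0,-2,0],[5,0,0,0,0]]
  ]
}}

```text
t: 7.98
tool_pos: [0.5427, 0.2334, 0.1468]
ee_rot: [3.125, 0.32, -0.001]
wrist_force: [0.2, 0.1, -0.4]
finger_gap: 0.149
```

Emit:
{"method": "step_arm", "body": {
  "deltas": [
    [[5,0,0,-2,0],[5,0,0,0,0]]
  ]
}}

```text
t: 8.22
tool_pos: [0.5432, 0.2336, 0.1459]
ee_rot: [-3.125, -0.32, -0.001]
wrist_force: [-1.9, -1.0, 3.0]
finger_gap: 0.149
```

Emit:
{"method": "step_arm", "body": {
  "deltas": [
    [[5,0,0,-2,0],[5,0,0,0,0]]
  ]
}}

```text
t: 8.48
tool_pos: [0.5431, 0.2337, 0.1455]
ee_rot: [-3.125, -0.32, -0.001]
wrist_force: [-9.5, -3.0, 14.3]
finger_gap: 0.154
```

Emit:
{"method": "step_arm", "body": {
  "deltas": [
    [[5,0,0,-2,0],[5,0,0,-1,0],[5,0,0,0,0]]
  ]
}}

```text
t: 8.85
tool_pos: [0.5431, 0.2337, 0.1451]
ee_rot: [-3.125, -0.32, -0.002]
wrist_force: [-19.2, -6.1, 32.1]
finger_gap: 0.146
```

```bash
python3 look.py p3
```

```text
8.85 [0.54313555 0.23367879 0.14505954] jaw yaw -1.3667490448750108 [-19.19818959  -6.07752492  32.1485886 ] 0.14644389847454736 [ 3.19690124e-01  1.60821626e-01  1.61424513e+00 -1.49980706e-04
  1.36501045e+00  1.68646973e+00]
```

View pics/p3.png

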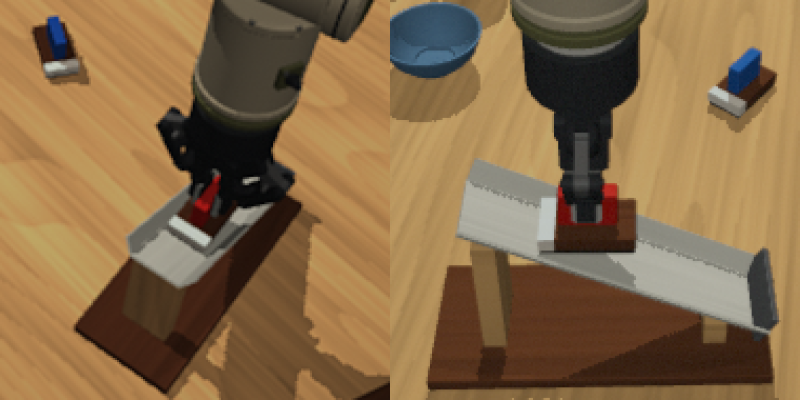

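Emit:
{"method": "step_arm", "body": {
  "deltas": [
    [[5,0,0,5,0],[5,0,0,0,0],[20,0,0,0,0],[20,0,0,0,0],[20,0,0,0,0],[20,0,0,0,0]]
  ]
}}

```text
t: 9.75
tool_pos: [0.5429, 0.2335, 0.145]
ee_rot: [3.125, 0.32, -0.001]
wrist_force: [-0.1, -0.0, 0.2]
finger_gap: 0.234
```

```bash
python3 look.py p4
```

```text
9.75 [0.5428941  0.23347734 0.14500029] jaw yaw -1.3669982575724993 [-0.07968359 -0.01667751  0.18579041] 0.2339409668061824 [ 3.19406309e-01  1.61932746e-01  1.61312072e+00 -5.10500761e-06
  1.36698129e+00  1.68640561e+00]
```

View pics/p4.png

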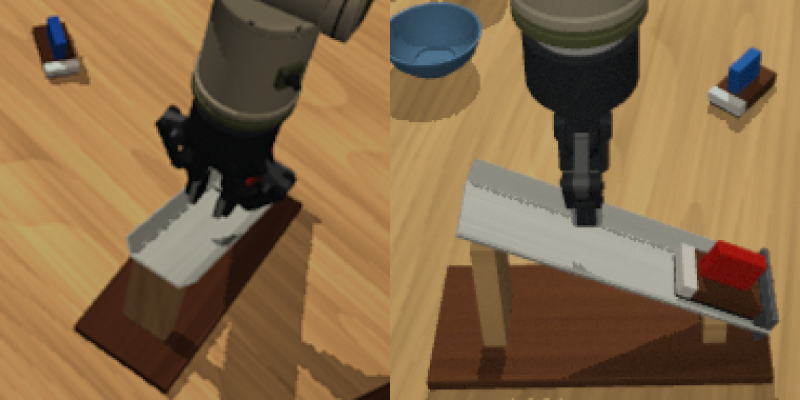

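Emit:
{"method": "step_arm", "body": {
  "deltas": [
    [[20,0,0,45,0],[20,0,0,45,0],[50,0,-10,0,-0.066],[50,0,-40,0,-0.1],[50,0,-40,0,-0.1],[50,5,-44,0,-0.1],[50,5,-50,0,-0.1],[50,10,-50,0,-0.1],[50,10,-50,0,-0.1],[50,10,-50,0,-0.1],[50,10,-50,0,0],[50,0,-50,0,0]]
  ]
}}

```text
t: 11.4
tool_pos: [0.5933, -0.2021, 0.2352]
ee_rot: [-3.018, 0.871, -0.0]
wrist_force: [-0.5, 0.6, -0.2]
finger_gap: 0.588
```

Emit:
{"method": "step_arm", "body": {
  "deltas": [
    [[50,5,-50,0,0],[50,0,-40,0,0],[50,0,-10.5,-40,0],[50,0,0,-50,0],[50,0,0,-50,0],[50,0,0,0,0],[50,0,0,0,0]]
  ]
}}

```text
t: 12.28
tool_pos: [0.599, -0.3015, 0.0975]
ee_rot: [3.018, -0.871, 0.003]
wrist_force: [0.9, -0.0, 0.6]
finger_gap: 0.584
```

```bash
python3 look.py p5
```

```text
12.275 [ 0.59900086 -0.30148923  0.09750357] jaw yaw -2.132906854151333 [ 0.89942167 -0.04272042  0.64787073] 0.583562656180065 [-5.42726738e-01  4.07193646e-01  1.40999600e+00  3.85672227e-06
  1.32221085e+00  1.59017922e+00]
```

View pics/p5w.png

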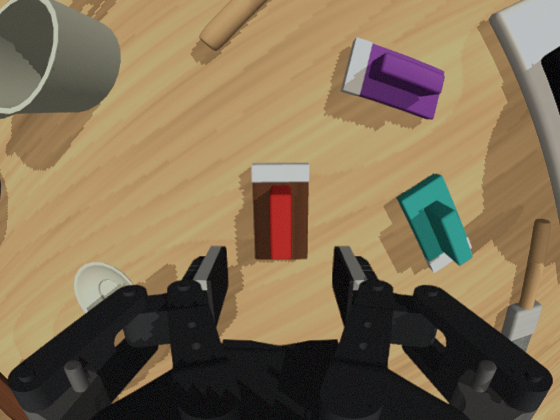

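View pics/p5.png

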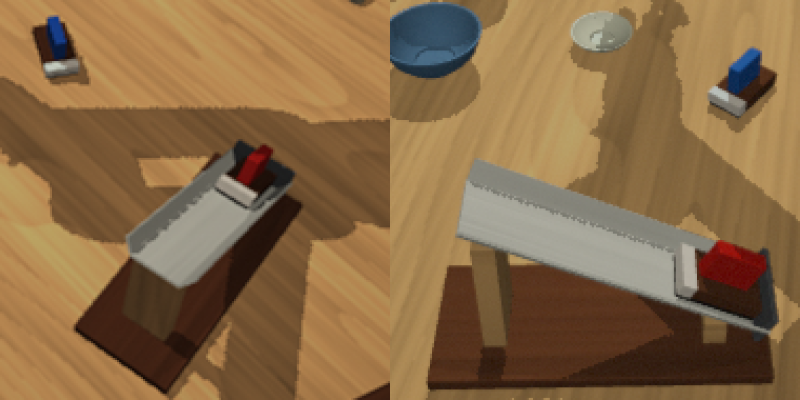

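Emit:
{"method": "step_arm", "body": {
  "deltas": [
    [[50,0,0,-38,0],[50,0,0,-33,0],[50,0,0,0,0],[5,0,0,0,0],[5,0,0,0,0],[5,0,0,0,0],[5,0,0,0,0],[5,0,0,0,0]]
  ]
}}

```text
t: 13.42
tool_pos: [0.5998, -0.3022, 0.0273]
ee_rot: [3.017, -0.871, 0.007]
wrist_force: [-0.2, -0.0, 7.5]
finger_gap: 0.143
```

Emit:
{"method": "step_arm", "body": {
  "deltas": [
    [[5,0,0,40,0],[5,0,0,55,0],[5,0,0,55,0],[5,0,0,55,0],[5,0,0,0,0]]
  ]
}}

```text
t: 14.05
tool_pos: [0.601, -0.3027, 0.2379]
ee_rot: [3.015, -0.87, 0.019]
wrist_force: [0.1, -0.4, -1.1]
finger_gap: 0.152
```

```bash
python3 look.py p6
```

```text
14.05 [ 0.60098628 -0.30270266  0.23788744] jaw yaw -2.1328858286647003 [ 0.12056277 -0.36655577 -1.10591324] 0.15175875795636481 [-5.42779694e-01  3.12523015e-01  1.26742792e+00  6.37192172e-05
  1.54885311e+00  1.59010713e+00]
```

View pics/p6w.png

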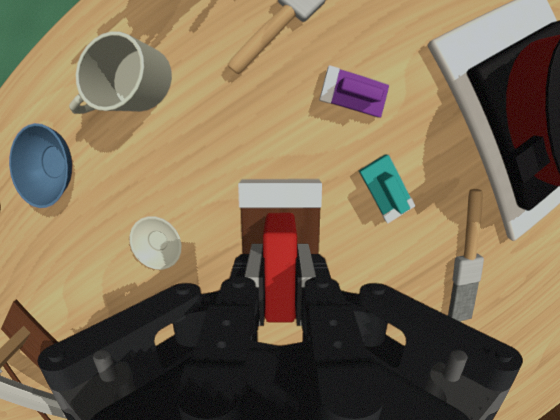

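Emit:
{"method": "step_arm", "body": {
  "deltas": [
    [[5,-2,20,0,0.066],[5,-5,45,0,0.07],[5,-5,47,0,0.07],[5,-5,47,0,0.07],[5,-5,47,0,0.07],[5,-5,47,0,0.07],[5,-5,47,0,0.07],[5,-5,47,0,0.07],[5,-5,47,0,0.07],[5,-5,47,0,0.07],[5,-5,47,0,0.07],[5,-5,46,0,0]]
  ]
}}

```text
t: 15.7
tool_pos: [0.5394, 0.2342, 0.2267]
ee_rot: [3.124, 0.321, -0.006]
wrist_force: [-0.2, -0.1, -0.2]
finger_gap: 0.148
```

Emit:
{"method": "step_arm", "body": {
  "deltas": [
    [[5,0,2,0,0],[5,0,0,0,0],[5,0,0,0,0]]
  ]
}}

```text
t: 16.08
tool_pos: [0.5409, 0.2338, 0.2284]
ee_rot: [3.125, 0.318, -0.002]
wrist_force: [0.7, -0.6, -1.4]
finger_gap: 0.146
```

```bash
python3 look.py p7
python3 - <<'E'
from h import *
f=np.load("pics/wristp7.npy",allow_pickle=True).item();crop(f,210,60,350,220,3.7,"pics/w7.png")
E
```

```text
16.075 [0.5408931  0.23375667 0.22841894] jaw yaw -1.3682646361985902 [ 0.65606673 -0.55621744 -1.44587179] 0.1456885783853055 [ 3.21153195e-01  1.04237858e-01  1.52164871e+00 -3.67018756e-04
  1.51720543e+00  1.68943816e+00]
```

View pics/w7.png

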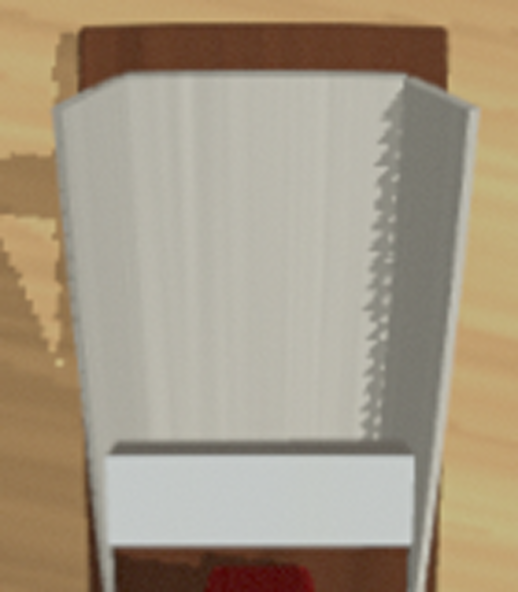

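Emit:
{"method": "step_arm", "body": {
  "deltas": [
    [[5,2,0,-38,0],[5,0,0,-38,0],[5,0,0,-4,0],[5,0,0,0,0],[5,0,0,0,0]]
  ]
}}

```text
t: 16.85
tool_pos: [0.5443, 0.2353, 0.1516]
ee_rot: [-3.125, -0.319, -0.005]
wrist_force: [-0.1, 0.3, -1.1]
finger_gap: 0.148
```

Emit:
{"method": "step_arm", "body": {
  "deltas": [
    [[5,0,0,-3,0],[5,0,0,0,0]]
  ]
}}

```text
t: 17.1
tool_pos: [0.5434, 0.2352, 0.1471]
ee_rot: [-3.125, -0.32, -0.002]
wrist_force: [-0.8, -0.1, 1.9]
finger_gap: 0.151
```

Emit:
{"method": "step_arm", "body": {
  "deltas": [
    [[20,0,0,0,0],[20,0,0,0,0],[20,0,0,0,0],[20,0,0,0,0],[20,0,0,0,0],[20,0,0,0,0]]
  ]
}}

```text
t: 17.85
tool_pos: [0.543, 0.235, 0.1463]
ee_rot: [-3.125, -0.32, 0.0]
wrist_force: [0.7, 0.3, 0.4]
finger_gap: 0.236
```

```bash
python3 look.py p8
```

```text
17.85 [0.54300963 0.23501643 0.14629159] jaw yaw -1.3670015909121211 [0.66622042 0.34148431 0.40206101] 0.23589343561410195 [3.21811875e-01 1.62300521e-01 1.61027333e+00 1.48048900e-05
 1.36902888e+00 1.68881050e+00]
```

View pics/p8.png

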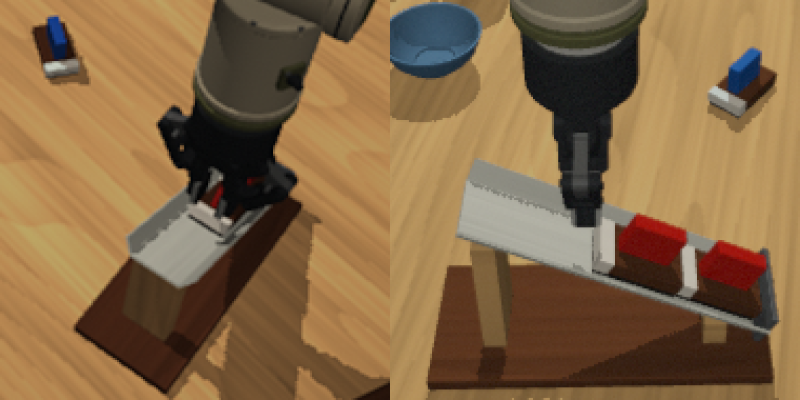

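Both seated. Retracting upward and away toward −y, then a final check.

Emit:
{"method": "step_arm", "body": {
  "deltas": [
    [[20,0,0,40,0],[20,0,0,50,0],[20,0,-40,20,0],[20,0,-50,0,0],[20,0,-50,0,0],[20,0,-50,0,0],[20,0,0,0,0],[20,0,0,0,0]]
  ]
}}

```text
t: 19.0
tool_pos: [0.543, 0.0452, 0.2564]
ee_rot: [-3.125, -0.318, -0.0]
wrist_force: [-0.6, 0.4, -0.3]
finger_gap: 0.235
```

```bash
python3 look.py p9
python3 - <<'E'
from fit import *
p=np.load("chute.npy")
S=np.load("pics/scenep9.npy",allow_pickle=True).item();D=np.load("pics/sidep9.npy",allow_pickle=True).item()
ims=[]
for f,x0,y0,x1,y1,s in((S,310,250,450,390,4),(D,225,320,355,400,6)):
    im=cv2.resize(f["pixels"][y0:y1,x0:x1,::-1],None,fx=s,fy=s,interpolation=3)
    for o in(36,108):
        V=[(o+x,y,z) for x in(-36,36) for y in(-20,20) for z in(0,16)]
        q=(proj(f,chute(p,V))-[x0,y0]+.5)*s
        for i in range(8):
            for j in(1,2,4):
                if not i&j: cv2.line(im,tuple(q[i].astype(int)),tuple(q[i|j].astype(int)),(255,255,0),1)
    ims.append(im)
cv2.imwrite("pics/e1.png",ims[0]);cv2.imwrite("pics/e2.png",ims[1])
# blue shift
for n in("scene","side"):
    for k in("%s.npy"%n,"%sp9.npy"%n):
        I=np.load("pics/"+k,allow_pickle=True).item()["pixels"].astype(int)
        m=(I[...,2]>90)&(I[...,0]<60)&(I[...,1]<90)
        w=np.zeros_like(m)
        if n=="scene": w[195:245,295:340]=1
        else: w[235:280,295:345]=1
        v,u=np.nonzero(m&w);print(k,u.mean(),v.mean(),len(u))
E
```

```text
19.0 [0.54303978 0.0452283  0.25635449] jaw yaw -1.367764080131887 [-0.57562587  0.41658043 -0.30933812] 0.2346722795324336 [-1.13484097e-02 -2.83281606e-02  1.60689350e+00  5.15069604e-04
  1.56291398e+00  1.35641169e+00]
scene.npy 315.7391304347826 214.2608695652174 69
scenep9.npy 315.7391304347826 214.2608695652174 69
side.npy 318.70212765957444 249.12765957446808 47
sidep9.npy 318.56451612903226 248.83870967741936 62
```

View pics/e1.png

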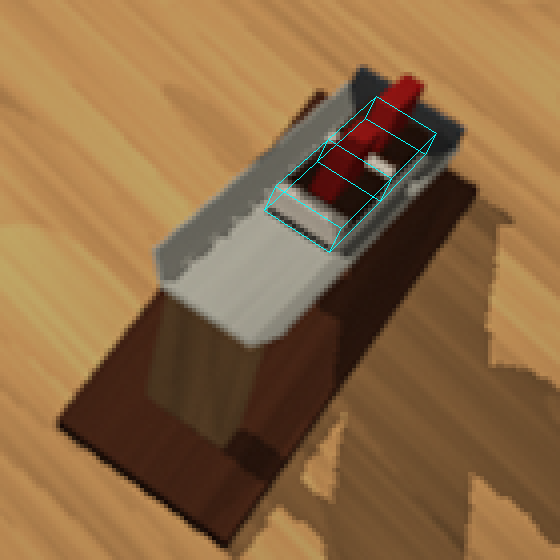

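View pics/e2.png

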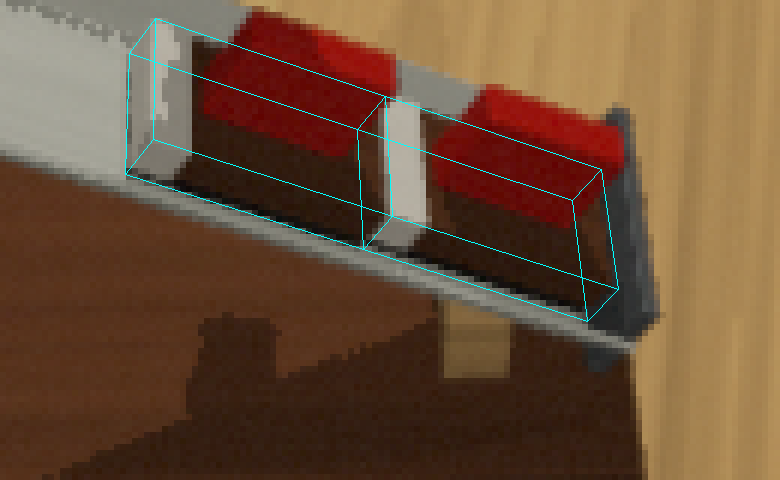

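```bash
python3 -c "
from cell import arm
print(arm.get_state()['t']);print(arm.finish_job())"
```

```text
19.15
the job is handed in; nothing more can be done
None
```

I loaded both red stamps into the chute and handed the job in at t = 19.15 s. I gripped each stamp by its bar, turned it so the white end pointed up the slope, lowered it to light contact with the bed and let it slide down.

**Last checks (scene and side pictures, arm moved clear):**
- **Red stamps:** both lie flat on the bed, one behind the other, grip on top and white ends up the slope. They fit models drawn at 36 and 108 mm up the bed to within a few mm. The lower stamp rests against the stop.
- **Blue stamp:** its handle's image position changed by 0.3 pixel or less, so it was not moved.
- **Robot:** it was touching nothing when I handed in.

**What disagreed:**
- The chute position from the scene and side cameras was 2–3 mm off the wrist camera's view. I centred the stamps by the wrist camera.
- Pressing the first stamp down to tilt it in the jaws hardly turned it, at about 38 N in all at the wrist. I backed off and let it drop between slightly opened fingers, which worked for both stamps.

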